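Refit the burner cap on the table-top gas hob

TASK

The black burner cap has been washed and lies on the chopping board: put it back on the hob's burner. Set it on the crown, turn it there under a light load until its three lugs drop into the three notches, and press it lightly home so that all three lugs bear and it cannot rock. Never push or force it round against the burner with more than 20 N (the enamel chips), do not touch the hob itself with the gripper (the igniter beside the burner is brittle), and leave the glass and the pepper jar standing where they are.

Things in the scene. Friction and masses are not known exactly. Their poses are not given: they have to be found in the camera images.
- burner_cap: Loose burner cap, 0.10 to 0.20 kg: matt black disc 66 mm across on three steel lugs. Origin on its axis in the plane of the lugs' feet, z up. Rim upright from 8 to 15.5 mm above the origin, top slightly domed to 19.5 mm. It starts standing on its lugs on the chopping board, whose top is 21 mm above the worktop. Being round it can be gripped across the rim, from above, at any angle.
- cap_lug (a point): Foot of the cap's first lug: 25 mm from the origin along the cap's own +x; the other two lie 120 degrees either way round. Each lug is a round pin 6 mm across that stands 8 mm below the disc, tapered to 3.6 mm over its last 2.2 mm. A bright rivet head on the cap's top marks each lug. Axes as the cap's.
- hob: Table-top gas hob, fixed, steel, 262 x 262 mm, burner in the middle; origin at the centre of its underside, top plate 55 mm above it. The front with the black tap faces its own -x; x to the rear, y to its left, z up. A white igniter and a copper flame sensor stand 41 mm from the burner's axis and end 5 mm below the notch floors, 13 mm below the underside of a seated cap.
- burner_seat (a point): Point on the burner's axis at the height of the notch floors, 77 mm above the hob's underside; axes as the hob's. A fully seated cap has its origin here and its underside 1.5 mm clear of the crown; with its lugs on the crown's flat top the origin is 6.5 mm higher.
- crown_top (a point): Point on the burner's axis in the plane of the crown's flat top; axes as the hob's. The aluminium crown, 60 mm across: a ring 20 to 30 mm off the axis, 6.5 mm high, flame ports round its edge, cut through by three notches 120 degrees apart, 9.1 mm wide, for the lugs. It turns only under 0.35 N m or more and stands up to 0.6 rad either way from one notch pointing to hob +x: not measured.
- tumbler: Clear drinking glass, 84 mm across, 89 mm high, loose, standing behind the board; origin at the centre of its underside. Bystander.
- pepper_jar: Small jar with a green cap, 46 mm across, 106 mm high, loose, standing behind the board; origin at the centre of its underside. Bystander.

How it is judged:
By the outcome, as a careful person would: the job done as asked, in the order asked, and still so for the second after the job is handed in, with the robot touching nothing.
It also fails if it takes over 54 s, if anything falls off the work surface, if the arm or the gripper's body presses on something with over 40 N, if the wrist force passes 120 N, or if a joint passes its speed limit or range.

ROBOT

A 6-joint arm with a two-finger parallel gripper is mounted at the origin on a cart in front of the work surface, level with it; the furniture and walls round the work are solid. World frame = base frame: x ahead of the robot, y to its left, z up, the work surface at z = 0. Lengths are in m, angles in degrees, forces in N, time in s.
With the tool pointing down it reaches from about 0.4 to 0.825 m from the base axis. Payload 7 kg.
Tool frame: the origin (TCP) lies between the finger pads; the fingertips stand 25 mm ahead of it and the grasp point (between the pads) lies 6 mm ahead of it; z points along the fingers, y is the line along which they close (so a half turn about z gives the same grasp; the last joint's range is limited). The gripper opens to 88 mm and grips with 3 to 60 N. Pads are 19 mm wide; open, the fingers measure 130 mm over their backs; the gripper's body (78 mm by 193 mm) begins 47 mm behind the grasp point.
Start: joints at [-57.92, 20.546, 0.682, 0, -70.136, -16.507], TCP at [0.181, -0.65, 0.252] pointing down, gripper open.
Joint ranges: [-176.03, 176.03], [-82.01, 121.73], [-58.28, 71.71], [-173.87, 95.51], [-174.79, -0.11], [-173.66, 173.66]. Speed limits (degrees/s): [136.94, 136.94, 172.46, 180, 180, 180].

INTERFACE

Orientations are given as [roll, pitch, yaw] about the fixed x, y, z axes, in that order (R = Rz(yaw) Ry(pitch) Rx(roll)).
In Python, from plant import status, optics, job gives the robot as it stands. The module is installed in compiled form; this text tells all that it offers.
- The arm moves only by the shell command python3 -m pendant 'ROWS'. ROWS is a JSON list that holds a single list of rows (three levels of brackets), with 1 to 8 rows, each of 5 numbers: dx, dy, dz in m, then a turn about the tool's z in degrees, then the finger opening in m; each row is the pose to reach, as a shift and turn from the pose commanded when the command began, along the tool's axes at that moment; what a row does not reach only later rows make up. A row lasts 1/8 s, in which the tool goes at most 0.0625 m and 10.7 degrees, less where a joint would pass 70% of its speed; a pose out of reach is approached as far as the arm can. The fingers move at their own pace and stop on an object; the grip force is fixed at half the most. Time passes only in rows, so rows that do not move let the fingers close. It prints the time, the measured TCP pose, the force, the opening and the grip force at its end. Input that does not fit is refused with a message, and nothing moves.
- status.get_obs(): the state, without advancing time (a new reading comes with each control period).
- optics.snapshot(name): name is "side" or "top"; returns a dict with "frame" (480x640x3 uint8, red, green, blue), "z_map" (480x640 float32, m along the optical axis (not along the pixel's ray), 0 where there is no reading), "fovy" (degrees; the focal length in pixels is half the picture's height over the tangent of half this angle, whatever the lens; pixels are square), "cx", "cy" (the principal point, pixels), "R" (3x3) and "t" (3): a world point X has camera coordinates R X + t. Camera axes: x right, y down, z forward; pixel columns grow to the right and rows downward; lengths in m; the calibration is good to about 2 mm. A picture is of the moment at which its call begins.
- job.close_job(): hands the job in; it is judged then, once.
The state is a dict: "clock": time; "joint_pos": joint angles; "qvel": joint speeds; "tau": joint torques, N m; "tool_pos": TCP position; "orientation": TCP orientation; "force": force on the tool from outside, world axes, zero at the start; "moment": the same for the moment, N m; "opening": finger opening in m; "gripper_force": force on a finger pad.
Only numpy, scipy, OpenCV 4.12 (cv2) and the standard library are available. Lean on these libraries where they do the work, as an engineer would, in place of code of your own. Each camera call takes 0.05 s, during which the arm holds its last target. There are 200 camera calls.

## Working session

There is one attempt and no reset: what is moved stays moved. The work goes in short steps, Python scripts to look and compute and a shell command to move; the robot and the scene stay as the last step left them, time stands still between calls to the robot, and variables do not carry over. Pictures are saved under pics/ and viewed, at most 10 in all, crops included, and the job is handed in when it is done.

```bash
mkdir -p pics
cat > h.py <<'E'
import numpy as np, cv2
from plant import status, optics
def snap(n):
    s=optics.snapshot(n); s['f']=240/np.tan(np.radians(s['fovy'])/2); return s
def save(s,p,crop=None,k=1):
    im=s['frame'][:,:,::-1]
    if crop: x0,x1,y0,y1=crop; im=im[y0:y1,x0:x1]
    cv2.imwrite('pics/'+p,cv2.resize(im,None,fx=k,fy=k,interpolation=cv2.INTER_CUBIC))
def ray(s,u,v,z):
    R=np.array(s['R']);t=np.array(s['t']);c=-R.T@t
    d=R.T@np.array([(u-s['cx'])/s['f'],(v-s['cy'])/s['f'],1]); return c+d*(z-c[2])/d[2]
def proj(s,X):
    p=np.array(s['R'])@X+s['t']; return p[0]/p[2]*s['f']+s['cx'],p[1]/p[2]*s['f']+s['cy']
def cloud(s):
    v,u=np.mgrid[:480,:640]; z=s['z_map']
    P=np.stack([(u-s['cx'])/s['f']*z,(v-s['cy'])/s['f']*z,z],-1)-np.array(s['t'])
    return P@np.array(s['R'])
E
python3 - <<'E'
from h import *
for n in('top','side'):
    s=snap(n); save(s,n+'0.png'); R=np.array(s['R']); print(n,s['fovy'],s['cx'],s['cy'],-R.T@s['t'],R[2])
o=status.get_obs();print(o)
E
```

```text
top 44.00581109400145 315.0382508610843 244.66876900919652 [ 0.44015513 -0.188929    1.2065787 ] [ 0.09423449  0.0053463  -0.99553567]
side 53.08639776046297 327.55894168845833 245.638738032739 [ 0.53750408 -1.00147903  0.42671232] [-0.00618023  0.91794552 -0.39665832]
{'clock': 0.1, 'joint_pos': array([-5.79208278e+01,  2.05885879e+01,  6.39546288e-01, -1.63446120e-02,
       -7.01353538e+01, -1.65080321e+01]), 'qvel': array([-0.04213509, -0.07889617,  0.10558687,  0.24155148, -0.00373395,
       -0.02270544]), 'tau': array([-2.10723141e-03, -5.84162521e+01,  2.93751222e+01,  7.01563329e+00,
        1.01491009e-02, -8.18327771e-05]), 'tool_pos': array([ 0.18107434, -0.64985575,  0.25071051]), 'orientation': array([ 1.79914717e+02, -9.25055230e-03, -1.64434418e+02]), 'force': array([ 2.94928418e-01,  1.80168138e-05, -1.47921839e-01]), 'moment': array([-0.00694345,  0.05015808,  0.0502788 ]), 'gripper_force': 0.0, 'opening': 0.08732307094648736}
```

View pics/top0.png

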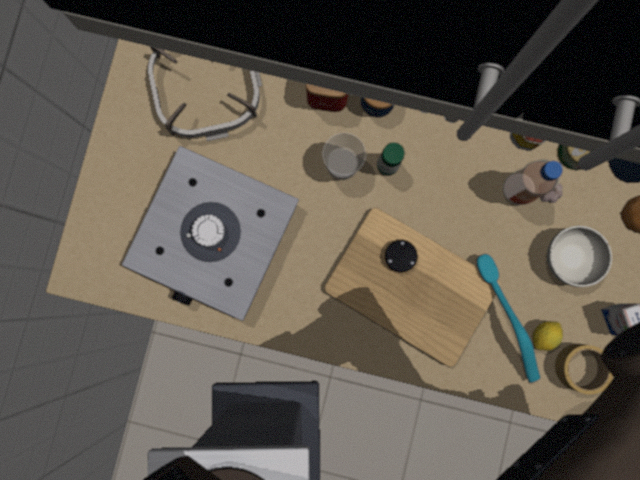

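View pics/side0.png

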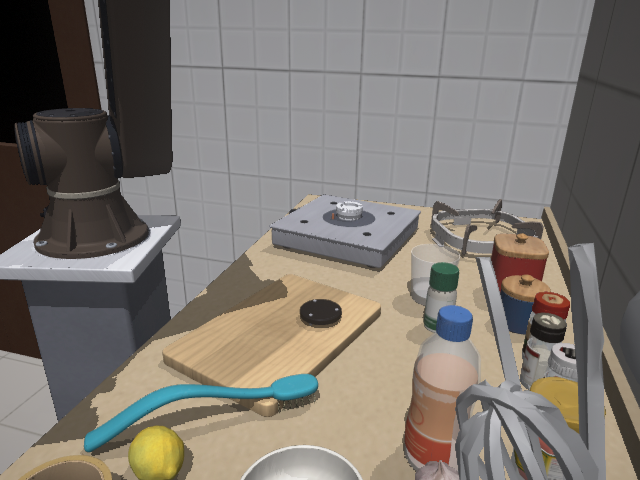

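The top view shows the cap at (401,256), the crown at (208,231), the glass at (343,158) and the jar at (391,157). In the side view the cap is at (321,312) and the crown at (349,210). I'll crop both closely.

Run:
```python
from h import *
s=snap('top'); a=s['frame'][226:286,371:431,::-1]; b=s['frame'][201:261,178:238,::-1]
r=lambda i:cv2.resize(i,(390,390),interpolation=cv2.INTER_CUBIC)
t=snap('side'); c=t['frame'][290:335,291:351,::-1]; d=t['frame'][190:235,320:380,::-1]
q=lambda i:cv2.resize(i,(390,200),interpolation=cv2.INTER_CUBIC)
cv2.imwrite('pics/c1.png',np.vstack([np.hstack([r(a),r(b)]),np.hstack([q(c),q(d)])]))
for n,s in(('top',s),('side',t)):
    P=cloud(s);f=s['frame'].astype(int);g=f.max(2)
    # cap: dark pixels in height band
    m=((g<70)&(P[...,2]>.030)&(P[...,2]<.05)&(s['z_map']>0)&(P[...,0]>.3)).astype(np.uint8)
    k,l,st,ce=cv2.connectedComponentsWithStats(m)
    for i in range(1,k):
        if st[i,4]>150: print(n,'cap?',st[i],ce[i],np.median(P[l==i],0))
    m=((P[...,2]>.075)&(P[...,2]<.09)&(s['z_map']>0)&(P[...,1]>0)).astype(np.uint8)
    k,l,st,ce=cv2.connectedComponentsWithStats(m)
    for i in range(1,k):
        if st[i,4]>60: print(n,'crown?',st[i],ce[i],P[l==i].mean(0), np.percentile(P[l==i][:,2],[5,50,95]))
    m=((abs(P[...,2]-.055)<.004)&(s['z_map']>0)&(P[...,1]>0)).astype(np.uint8)
    q=P[m>0]; 
    k,l,st,ce=cv2.connectedComponentsWithStats(m); i=1+st[1:,4].argmax(); q=P[l==i][:,:2].astype(np.float32); print(n,'plate',cv2.minAreaRect(q),np.median(P[l==i][:,2]))
    print('board z',np.median(P[300:320,380:400,2]) if n=='top' else np.median(P[330:340,240:260,2]))
```

```text
top cap? [621 198  19  35 243] [628.97119342 216.23045267] [ 0.59250763 -0.80176427  0.04072584]
top cap? [580 229  29  52 190] [599.76842105 249.52105263] [ 0.53499786 -0.74763808  0.03636214]
top cap? [385 240  32  32 766] [400.33289817 255.69451697] [ 0.52597558 -0.34971832  0.03849076]
top crown? [   0   34  102  345 1324] [ 48.90256798 206.44108761] [0.63360245 0.32546436 0.08254214] [0.07574605 0.08264186 0.08930969]
top crown? [193 215  27  31 606] [206.61221122 230.21452145] [0.57883744 0.02387857 0.07993061] [0.07535741 0.0794527  0.08519368]
top plate ((0.5893269777297974, 0.04227234423160553), (0.21544784307479858, 0.2625919282436371), 64.48253631591797) 0.054730632726289134
board z 0.01959982305158607
side cap? [300 300  41  25 803] [320.10834371 311.93648817] [ 0.52443373 -0.36264983  0.03919017]
side cap? [611 341  29  64 362] [627.96685083 372.29005525] [ 0.92168659 -0.49746533  0.04220947]
side crown? [ 173  152  395   65 2087] [380.78294202 173.82031624] [0.65174955 0.31570893 0.08252443] [0.07571995 0.08250803 0.08923846]
side crown? [336 201  27  12 206] [348.71359223 205.91747573] [0.57605089 0.02579106 0.08142767] [0.07718565 0.08225    0.08521608]
side plate ((0.5864173769950867, 0.04540868103504181), (0.21477007865905762, 0.2639244496822357), 65.19436645507812) 0.05613147228717501
board z 0.02058944731576871
```

View pics/c1.png

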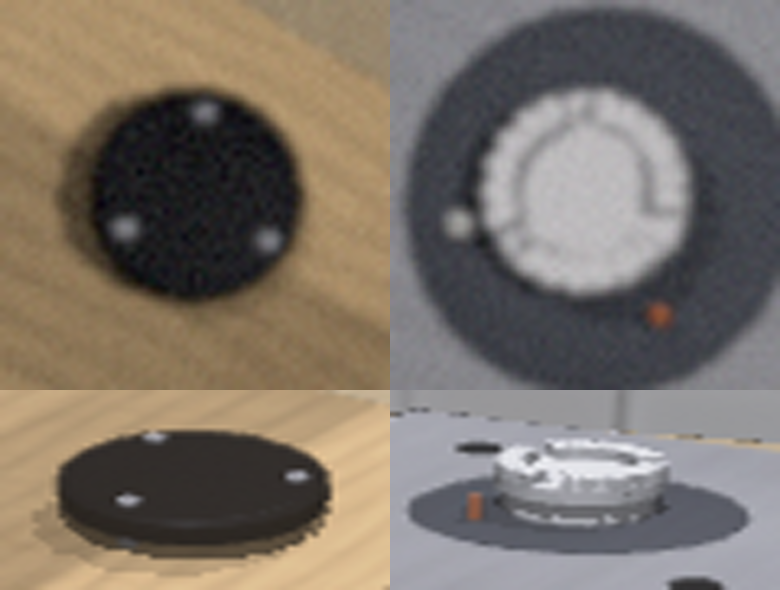

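The crop shows three clear rivets, at about (205,112), (123,228) and (268,241) in the 6.5x crop. The crown's notches are faint: one near the right, one at the top and one at lower left. I'll average frames and unwrap in polar coordinates.

```bash
cat > m.py <<'E'
from h import *
from scipy.ndimage import map_coordinates as mc
def avg(n,k):
    ss=[snap(n) for _ in range(k)]; s=dict(ss[0]); s['fl']=np.mean([x['frame'] for x in ss],0); s['frame']=s['fl'].astype(np.uint8)
    z=np.array([x['z_map'] for x in ss]); s['z_map']=np.nanmedian(np.where(z>0,z,np.nan),0); return s
def blob(m,near,amin):
    k,l,st,ce=cv2.connectedComponentsWithStats(m.astype(np.uint8)); c=[i for i in range(1,k) if st[i,4]>=amin]
    i=min(c,key=lambda i:np.hypot(*(ce[i]-near))); return (l==i).astype(np.uint8)
def circ(s,m,z):
    c=max(cv2.findContours(m,0,cv2.CHAIN_APPROX_NONE)[0],key=cv2.contourArea); c=cv2.convexHull(c)[:,0]
    P=np.array([ray(s,u,v,z)[:2] for u,v in c]); A=np.c_[2*P,np.ones(len(P))]; x=np.linalg.lstsq(A,(P**2).sum(1),rcond=None)[0]
    return x[:2],2*np.sqrt(x[2]+x[0]**2+x[1]**2)
E
python3 - <<'E'
from m import *
S={n:avg(n,8) for n in('top','side')}
for n,capc,crc in(('top',(401,256),(208,231)),('side',(321,312),(349,210))):
    s=S[n]; g=s['fl'].mean(2)
    v,u=np.mgrid[:480,:640]
    nr=np.hypot(u-capc[0],v-capc[1])<(14 if n=='top' else 19)
    nr&=abs(v-capc[1])<(14 if n=='top' else 10)
    loc=g*nr; pts=[]
    for _ in range(3):
        y,x=np.unravel_index(loc.argmax(),loc.shape); w=np.clip(g[y-2:y+3,x-2:x+3]-55,0,None); yy,xx=np.mgrid[y-2:y+3,x-2:x+3]
        pts.append(((w*xx).sum()/w.sum(),(w*yy).sum()/w.sum())); loc[y-4:y+5,x-4:x+5]=0
    W=np.array([ray(s,*p,.0395) for p in pts]); c=W.mean(0)
    print(n,'rivets',np.round(pts,1).tolist(),'c',c.round(4),'r',np.hypot(*(W-c)[:,:2].T).round(4),'ang',(np.degrees(np.arctan2(*(W-c)[:,1::-1].T))%360).round(1))
    if n=='top':
        print('cap rim',circ(s,blob((g<60),capc,300),.0365))
        print('crown',circ(s,blob(g>125,crc,100),.0835))
        m=blob(g>125,crc,100); print('c px',cv2.moments(m)['m00'])
s=S['top'];g=s['fl'].mean(2); c,d=circ(s,blob(g>125,(208,231),100),.0835)
for c0 in (c,):
  T=np.radians(np.arange(0,360,5))
  for r in(.0225,.025,.0275):
    uv=np.array([proj(s,np.array([c0[0]+r*np.cos(t),c0[1]+r*np.sin(t),.0835])) for t in T])
    print(r,mc(g,[uv[:,1],uv[:,0]],order=1).astype(int).tolist())
P=cloud(s); uv=np.array([proj(s,np.array([c0[0]+.025*np.cos(t),c0[1]+.025*np.sin(t),.0835])) for t in T])
print('z',(mc(P[...,2],[uv[:,1],uv[:,0]],order=1)*1e4).astype(int).tolist())
def unwrap(s,c):
    T=np.radians(np.arange(0,360,.5)); out=[]
    for r in np.arange(.034,.014,-.0002):
        uv=np.array([proj(s,np.array([c[0]+r*np.cos(t),c[1]+r*np.sin(t),.0835])) for t in T]); out.append(mc(s['fl'].mean(2),[uv[:,1],uv[:,0]],order=1))
    return np.array(out)
a=unwrap(S['top'],c); b=unwrap(S['side'],c); q=lambda a:cv2.resize(cv2.normalize(a,None,0,255,cv2.NORM_MINMAX).astype(np.uint8),(720,180))
big=cv2.resize(s['frame'][211:251,188:228,::-1],(400,400),interpolation=cv2.INTER_CUBIC); sd=cv2.resize(S['side']['frame'][190:225,325:373,::-1],(320,233),interpolation=cv2.INTER_CUBIC)
can=np.zeros((600,720,3),np.uint8); can[:180]=q(a)[...,None]; can[190:590,:400]=big; can[190:423,400:720]=sd
cv2.imwrite('pics/c2.png',can)
E
```

```text
top rivets [[389.8, 260.6], [411.9, 262.6], [402.1, 242.8]] c [ 0.5261 -0.3519  0.0395] r [0.0249 0.0252 0.0249] ang [113.6 234.1 354.4]
cap rim (array([ 0.52552449, -0.34820609]), np.float64(0.06608918507286304))
crown (array([0.57901069, 0.02115961]), np.float64(0.059362859994886094))
c px 768.0
side rivets [[336.2, 308.9], [310.3, 314.3], [337.6, 302.3]] c [ 0.5365 -0.3522  0.0395] r [0.0125 0.0331 0.0246] ang [356.1 214.9  53.4]
0.0225 [149, 159, 161, 159, 167, 172, 174, 173, 174, 171, 171, 172, 168, 167, 169, 170, 171, 170, 173, 175, 177, 171, 156, 141, 157, 159, 154, 161, 176, 180, 180, 181, 184, 184, 184, 184, 186, 187, 186, 184, 182, 183, 184, 182, 181, 182, 179, 181, 183, 177, 159, 154, 172, 182, 180, 179, 179, 179, 177, 180, 182, 183, 183, 181, 179, 179, 180, 180, 180, 179, 172, 155]
0.025 [154, 171, 170, 165, 177, 184, 183, 185, 184, 181, 182, 186, 183, 183, 185, 187, 185, 185, 185, 185, 187, 184, 163, 149, 161, 165, 156, 165, 183, 187, 186, 187, 186, 184, 185, 187, 186, 186, 187, 184, 181, 185, 185, 182, 182, 184, 177, 180, 188, 185, 168, 153, 176, 184, 181, 182, 183, 178
[... 251 characters left out ...]
68, 173, 168, 166, 173, 166, 161, 168, 171, 162, 159, 167, 169, 172, 182, 182, 168, 152, 165, 170, 161, 168, 170, 161, 163, 169, 171, 165, 168, 169, 162, 163, 171, 167, 166, 177, 171, 150]
z [766, 774, 777, 815, 832, 834, 826, 825, 831, 830, 831, 840, 829, 825, 828, 823, 834, 834, 820, 827, 832, 838, 830, 794, 765, 766, 765, 802, 838, 838, 830, 837, 844, 825, 832, 837, 833, 819, 827, 830, 823, 834, 827, 834, 831, 836, 818, 806, 758, 764, 766, 793, 821, 826, 831, 831, 831, 832, 825, 830, 826, 827, 829, 832, 825, 836, 819, 823, 825, 831, 816, 763]m.py:5: RuntimeWarning: All-NaN slice encountered
  z=np.array([x['z_map'] for x in ss]); s['z_map']=np.nanmedian(np.where(z>0,z,np.nan),0); return s
```

View pics/c2.png

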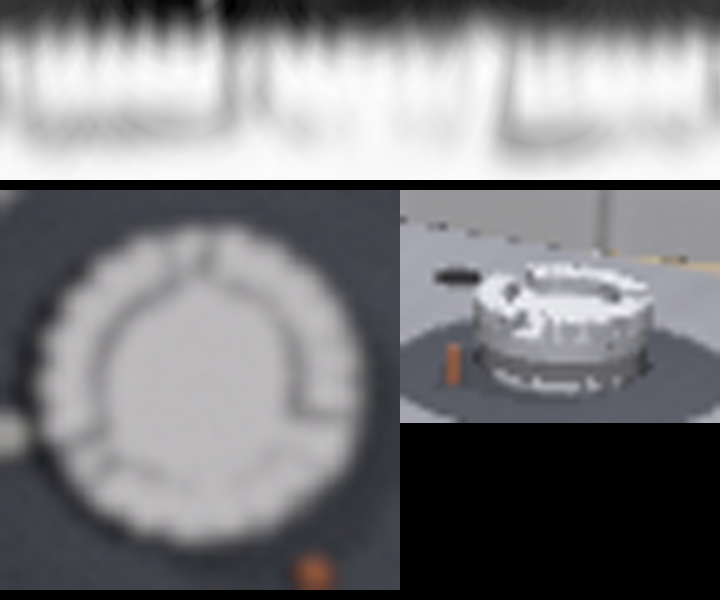

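The depth map gives notches centred at about 4.5° mod 120, and hob yaw is about -25°, so that is +29.5°, inside the 0.6 rad limit. The lugs stand at about -6° mod 120. I'll cross-check with the side view and locate the bystanders.

```bash
cat >> h.py <<'E'
def go(X,Y,Z,yaw=None):
    from scipy.spatial.transform import Rotation as Ro
    o=status.get_obs(); R=Ro.from_euler('xyz',o['orientation'],degrees=True).as_matrix()
    d=R.T@(np.array([X,Y,Z])-o['tool_pos']); t=0 if yaw is None else -((yaw-o['orientation'][2]+180)%360-180)
    print('d',d.round(4),'turn',round(t,1),'| t',round(o['clock'],2),'pos',o['tool_pos'].round(4),'rpy',o['orientation'].round(2),'F',o['force'].round(1),'M',o['moment'].round(2),'open',round(o['opening'],4),'j',o['joint_pos'].round(0))
E
python3 - <<'E' 2>/dev/null
from m import *
t=avg('side',3); s=avg('top',3)
W=np.array([ray(t,*p,.0395) for p in((314.8,300.6),(336.7,309.3),(310.7,314.75))]); c=W.mean(0); print('side rivets',c,np.hypot(*(W-c)[:,:2].T),np.degrees(np.arctan2(*(W-c)[:,1::-1].T)))
for n,q in(('top',s),('side',t)):
    P=cloud(q)
    def sel(x,y,r,z0,z1):
        m=(np.hypot(P[...,0]-x,P[...,1]-y)<r)&(P[...,2]>z0)&(P[...,2]<z1); return P[m]
    for nm,x,y,r,z0,z1 in(('crown',.578,.022,.05,.0805,.087),('cap',.526,-.352,.045,.032,.045)):
        p=sel(x,y,r,z0,z1)
        (cc,rr)=cv2.minEnclosingCircle(p[:,:2].astype(np.float32)); print(n,nm,len(p),p.mean(0).round(4),np.array(cc).round(4),round(rr,4))
    f=q['frame'].astype(int); g=(f[...,1]>f[...,0]+25)&(f[...,1]>f[...,2]+8)&(P[...,2]>.08)&(P[...,2]<.12)&(P[...,1]>-.6)
    print('jar',g.sum(),np.median(P[g],0).round(3),ray(s,391,154,.106).round(3))
    p=P[(P[...,2]>.07)&(P[...,2]<.095)&(abs(P[...,1]+.2)<.12)&(abs(P[...,0]-.7)<.12)]; print('tallish',len(p),p.mean(0).round(3) if len(p) else 0,p[:,0].min() if len(p) else 0)
print('glass base',ray(s,343,163,.005),'rim',ray(s,344,157,.089))
go(.526,-.352,.15)
E
```

```text
side rivets [ 0.52475063 -0.35178805  0.0395    ] [0.02496267 0.02502226 0.02516256] [ 114.12612908   -5.42322662 -125.76579588]
top crown 329 [0.5799 0.0212 0.0829] [0.5793 0.0213] 0.0303
top cap 867 [ 0.5261 -0.352   0.0383] [ 0.5265 -0.3527] 0.0331
jar 328 [ 0.715 -0.334  0.106] [ 0.713 -0.33   0.106]
tallish 361 [ 0.732 -0.25   0.082] 0.6796170050738728
side crown 155 [0.5769 0.0192 0.0835] [0.5764 0.0225] 0.0309
side cap 827 [ 0.5241 -0.3583  0.0387] [ 0.5238 -0.3517] 0.0333
jar 416 [ 0.714 -0.348  0.106] [ 0.713 -0.33   0.106]
tallish 775 [ 0.719 -0.232  0.081] 0.6769384169068526
glass base [ 0.7215191  -0.24336579  0.005     ] rim [ 0.71350504 -0.24175921  0.089     ]
d [-0.4122  0.1947  0.1016] turn 0 | t 1.3 pos [ 0.1812 -0.6502  0.2516] rpy [ 180.      0.   -164.43] F [-0.1 -0.  -0.5] M [-0.06  0.04 -0.04] open 0.088 j [-58.  21.   1.  -0. -70. -17.]
```

```bash
python3 -m pendant '[[[-0.06,0.028,0.01,0,0.088],[-0.12,0.056,0.02,0,0.088],[-0.18,0.084,0.03,0,0.088],[-0.24,0.112,0.04,0,0.088],[-0.30,0.14,0.05,0,0.088],[-0.35,0.166,0.06,0,0.088],[-0.39,0.186,0.07,0,0.088],[-0.411,0.195,0.08,0,0.088]]]'; python3 -c "from h import *;go(.5255,-.352,.05)"
```

```text
clock: 2.3
tool_pos: [0.527, -0.3497, 0.1711]
orientation: [-180.0, 0.0, -164.3]
force: [-0.4, -1.1, -0.8]
opening: 0.0879
gripper_force: 0.0
d [ 0.0021 -0.0018  0.1211] turn 0 | t 2.3 pos [ 0.527  -0.3497  0.1711] rpy [-1.8000e+02  1.0000e-02 -1.6425e+02] F [-0.4 -1.1 -0.8] M [-0.05  0.09 -0.02] open 0.0879 j [-16.  20. -11.  -0. -59. -58.]
```

```bash
python3 -m pendant '[[[0.001,-0.001,0.05,0,0.088],[0.001,-0.001,0.095,0,0.088],[0.001,-0.001,0.115,0,0.088],[0.001,-0.001,0.121,0,0.088],[0.001,-0.001,0.121,0,0.088]]]'; python3 -c "from h import *;go(.5255,-.352,.05)"
```

```text
clock: 2.92
tool_pos: [0.5241, -0.3537, 0.0509]
orientation: [-180.0, 0.0, -164.4]
force: [-0.2, -1.2, 0.2]
opening: 0.0876
gripper_force: 0.0
d [-0.0018  0.0013  0.0009] turn 0 | t 2.92 pos [ 0.5241 -0.3537  0.0509] rpy [-179.98    0.   -164.44] F [-0.2 -1.2  0.2] M [-0.02 -0.04 -0.02] open 0.0876 j [-16.  27. -18.   0. -45. -58.]
```

```bash
python3 -m pendant '[[[-0.002,0.0015,0.001,0,0.088],[-0.002,0.0015,0.001,0,0.055],[-0.002,0.0015,0.001,0,0.055],[-0.002,0.0015,0.001,0,0.055],[-0.002,0.0015,0.001,0,0.055],[-0.002,0.0015,0.001,0,0.055]]]'; python3 -c "from h import *;go(.5255,-.352,.05)"
```

```text
clock: 3.68
tool_pos: [0.5257, -0.3513, 0.0499]
orientation: [-180.0, 0.0, -164.4]
force: [0.0, 1.1, 4.2]
opening: 0.0644
gripper_force: 30.0
d [ 0.0004 -0.0006 -0.0001] turn 0 | t 3.67 pos [ 0.5257 -0.3513  0.0499] rpy [-1.7999e+02  2.0000e-02 -1.6442e+02] F [0.  1.1 4.2] M [0.39 0.21 0.04] open 0.0644 j [-16.  27. -18.   0. -45. -58.]
```

```bash
python3 -m pendant '[[[0,0,0,0,0.088],[0,0,0,0,0.088],[0,0,0,0,0.088]]]'; python3 -m pendant '[[[0,0,-0.005,-10,0.088],[0,0,-0.005,-20,0.088],[0,0,-0.005,-30,0.088],[0,0,-0.005,-40,0.088],[0,0,-0.005,-50,0.088],[0,0,-0.005,-60,0.088],[0,0,-0.005,-70,0.088],[0,0,-0.005,-80,0.088]]]';python3 -m pendant '[[[0,0,0.005,-10,0.088],[0,0,0.005,-10,0.088],[0,0,0.005,-10,0.088]]]'; python3 -c "from h import *;go(.5257,-.3513,.05,-74.4)"
```

```text
clock: 4.05
tool_pos: [0.5254, -0.3512, 0.0493]
orientation: [180.0, -0.0, -164.4]
force: [-0.2, -1.4, 0.6]
opening: 0.086
gripper_force: 0.0
clock: 5.05
tool_pos: [0.5255, -0.3513, 0.0544]
orientation: [180.0, 0.0, -84.1]
force: [0.1, -0.1, 0.0]
opening: 0.0877
gripper_force: 0.0
clock: 5.42
tool_pos: [0.5256, -0.3513, 0.0495]
orientation: [180.0, 0.0, -74.6]
force: [-0.1, 1.0, -0.2]
opening: 0.0878
gripper_force: 0.0
d [ 0.0001 -0.0001 -0.0005] turn -0.2 | t 5.42 pos [ 0.5256 -0.3513  0.0495] rpy [179.99   0.   -74.64] F [-0.1  1.  -0.2] M [-0.03  0.14 -0.03] open 0.0878 j [-16.  27. -18.   0. -45.  31.]
```

Grip again, which centres the cap in the second direction, then lift.

```bash
python3 -m pendant '[[[0,0,0,0,0.055],[0,0,0,0,0.055],[0,0,0,0,0.055],[0,0,0,0,0.055],[0,0,0,0,0.055],[0,0,0,0,0.055]]]'; python3 - <<'E' 2>/dev/null
from m import *
go(.5256,-.3513,.12)
s=snap('top');t=snap('side'); can=np.zeros((390,780,3),np.uint8)
can[:,:390]=cv2.resize(s['frame'][216:296,361:441,::-1],(390,390)); can[:,390:]=cv2.resize(t['frame'][275:340,288:353,::-1],(390,390)); cv2.imwrite('pics/g.png',can)
E
python3 -m pendant '[[[0,0,-0.02,0,0.055],[0,0,-0.06,0,0.055],[0,0,-0.1,0,0.055],[0,0,-0.11,0,0.055],[0,0,-0.11,0,0.055]]]'; python3 -c "from h import *;go(.5778,.022,.16)"
```

```text
clock: 6.18
tool_pos: [0.5256, -0.3513, 0.0496]
orientation: [-180.0, -0.0, -74.4]
force: [0.3, 0.6, 1.6]
opening: 0.0645
gripper_force: 30.0
d [ 0.     -0.     -0.0704] turn 0 | t 6.17 pos [ 0.5256 -0.3513  0.0496] rpy [-180.     -0.    -74.43] F [0.3 0.6 1.6] M [ 0.1   0.17 -0.05] open 0.0645 j [-16.  27. -18.   0. -45.  32.]
clock: 6.9
tool_pos: [0.5256, -0.3511, 0.1597]
orientation: [-179.9, -0.0, -74.4]
force: [-1.2, -0.1, -1.5]
opening: 0.0646
gripper_force: 30.0
d [-3.455e-01 -1.504e-01 -2.000e-04] turn 0 | t 6.9 pos [ 0.5256 -0.3511  0.1597] rpy [-1.7995e+02 -1.0000e-02 -7.4440e+01] F [-1.2 -0.1 -1.5] M [-0.01  0.16  0.02] open 0.0646 j [-16.  21. -12.  -0. -57.  32.]
```

View pics/g.png

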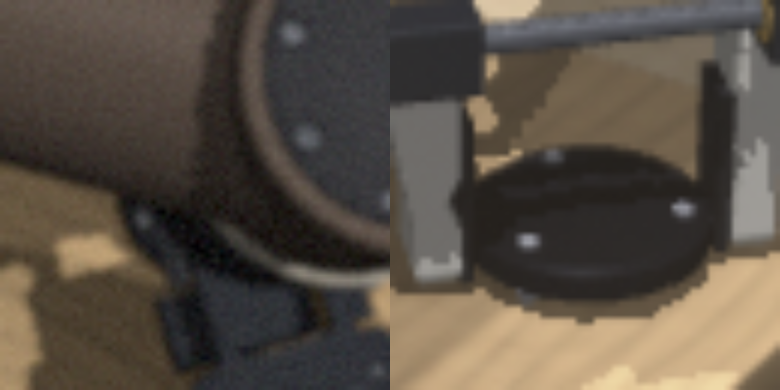

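The side view shows the cap held squarely across the rim, with rivets at about (315,301), (337,310) and (311,315). Comparing with the grip pose moves the crown estimate to about (0.5775, 0.023).

```bash
python3 -m pendant '[[[-0.04,-0.017,0,0,0.055],[-0.09,-0.039,0,0,0.055],[-0.145,-0.063,0,0,0.055],[-0.2,-0.087,0,1,0.055],[-0.255,-0.111,0,2,0.055],[-0.305,-0.133,0,2.6,0.055],[-0.336,-0.146,0,2.6,0.055],[-0.3463,-0.1506,0,2.6,0.055]]]'; python3 -m pendant '[[[0,0,0.01,0,0.055],[0,0,0.025,0,0.055],[0,0,0.030,0,0.055],[0,0,0.030,0,0.055]]]'; python3 - <<'E' 2>/dev/null
from m import *
go(.5775,.023,.1135,-77)
s=avg('side',4);t=avg('top',1); can=np.zeros((480,800,3),np.uint8)
can[:,:400]=cv2.resize(t['frame'][181:277,168:248,::-1],(400,480)); can[:,400:]=cv2.resize(s['frame'][158:230,315:375,::-1],(400,480)); cv2.imwrite('pics/k.png',can)
E
```

```text
clock: 7.9
tool_pos: [0.5769, 0.0245, 0.1577]
orientation: [179.8, 0.0, -76.9]
force: [0.4, -0.4, -0.9]
opening: 0.0647
gripper_force: 30.0
clock: 8.4
tool_pos: [0.5773, 0.0218, 0.1287]
orientation: [179.9, -0.0, -77.1]
force: [-0.0, -0.0, -1.1]
opening: 0.0645
gripper_force: 30.0
d [-0.0011 -0.0005  0.0152] turn -0.1 | t 8.4 pos [0.5773 0.0218 0.1287] rpy [ 1.7991e+02 -1.0000e-02 -7.7090e+01] F [-0.  -0.  -1.1] M [ 0.04  0.11 -0.01] open 0.0645 j [ 22.  18. -21.   0. -51.  -9.]
```

View pics/k.png

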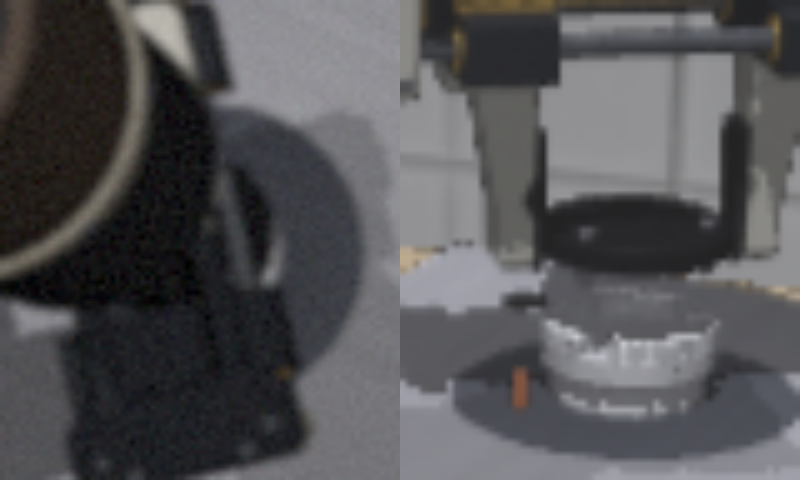

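The cap is held above the crown, with crown side edges at about columns 336 and 363. The cap looks slightly right of the crown, so I'll quantify that in the same image.

```bash
python3 - <<'E' 2>/dev/null
from m import *
s=avg('side',6); g=s['fl'].mean(2); go(.5775,.023,.1135,-77)
for (u,v),a in(((343.2,193.1),231.7),((361.2,191.3),351.7)):
    x0,y0=int(round(u)),int(round(v)); w=g[y0-2:y0+3,x0-2:x0+3]; b=np.median(w); w=np.clip(w-b-4,0,None); yy,xx=np.mgrid[y0-2:y0+3,x0-2:x0+3]
    p=(w*xx).sum()/w.sum(),(w*yy).sum()/w.sum(); W=ray(s,*p,.1187)
    print(np.round(p,2),'centre from rivet',(W[:2]-.025*np.array([np.cos(np.radians(a)),np.sin(np.radians(a))])).round(4))
for r in range(203,218): # edges along the row: crown bright vs dark
    row=g[r,325:375]; print(r,row[5:45].astype(int).tolist())
E
```

```text
d [-0.0002  0.0002  0.0162] turn -0.0 | t 8.95 pos [0.5777 0.0228 0.1297] rpy [-179.98    0.    -77.02] F [-0.2  0.3 -1.4] M [ 0.05  0.08 -0.04] open 0.0645 j [ 22.  18. -21.   0. -51.  -9.]
[342.53 192.18] centre from rivet [0.5762 0.027 ]
[361.04 190.01] centre from rivet [0.5772 0.0309]
203 [95, 48, 44, 45, 45, 46, 48, 87, 89, 95, 90, 89, 92, 90, 86, 96, 100, 103, 104, 102, 100, 103, 104, 108, 101, 94, 87, 90, 89, 91, 89, 88, 89, 89, 90, 89, 89, 89, 89, 88]
204 [91, 86, 72, 71, 118, 119, 76, 88, 96, 90, 91, 92, 94, 90, 88, 97, 102, 103, 106, 104, 102, 101, 103, 99, 98, 97, 89, 90, 89, 86, 91, 91, 90, 90, 89, 89, 89, 88, 88, 87]
205 [90, 90, 88, 88, 97, 98, 100, 90, 91, 89, 93, 93, 93, 91, 91, 94, 97, 95, 96, 95, 94, 96, 99, 97, 98, 97, 91, 88, 105, 100, 100, 100, 91, 90, 89, 88, 88, 88, 87, 87]
206 [90, 90, 91, 91, 91, 91, 131, 182, 182, 98, 90, 92, 91, 90, 91, 91, 92, 91, 91, 91, 91, 90, 91, 90, 91, 91, 90, 89, 95, 92, 87, 92, 130, 92, 89, 88, 88, 87, 88, 88]
207 [90, 91, 91, 90, 91, 91, 112, 149, 184, 171, 182, 181, 98, 91, 91, 91, 91, 91, 91, 91, 91, 90, 90, 90, 90, 90, 90, 89,
[... 1194 characters left out ...]
, 92, 53, 47, 47, 70, 89, 101, 124, 141, 146, 149, 148, 148, 152, 154, 153, 153, 152, 151, 150, 146, 144, 140, 132, 132, 126, 106, 91, 54, 47, 47, 72, 74, 74, 85, 85, 86]
215 [76, 50, 90, 93, 70, 73, 48, 72, 87, 92, 95, 94, 107, 109, 135, 136, 138, 152, 153, 152, 152, 151, 149, 146, 144, 129, 114, 112, 94, 92, 68, 47, 72, 74, 77, 78, 77, 79, 89, 90]
216 [78, 67, 90, 92, 73, 77, 75, 67, 88, 93, 94, 94, 98, 95, 101, 95, 96, 100, 101, 98, 98, 97, 100, 98, 101, 96, 95, 97, 93, 90, 73, 48, 51, 77, 79, 78, 77, 77, 89, 91]
217 [77, 69, 91, 90, 71, 78, 78, 77, 81, 138, 145, 101, 99, 100, 101, 100, 101, 102, 103, 103, 103, 101, 100, 100, 99, 98, 96, 95, 92, 90, 67, 47, 74, 79, 79, 78, 78, 79, 81, 91]
```

```bash
python3 - <<'E' 2>/dev/null
from m import *
s=snap('side')
for X in(.572,.575,.577,.58): print(X,proj(s,np.array([X,.022,.080]))[0])
print(proj(s,np.array([.577,.022,.0835]))[1],'rivets pred',[proj(s,np.array([.5777+.025*np.cos(np.radians(a)),.0228+.025*np.sin(np.radians(a)),.1187])) for a in(231.7,351.7)])
E
```

```text
0.572 346.92412736559737
0.575 348.2625703452214
0.577 349.15489127180655
0.58 350.4934110737016
205.56222059641263 rivets pred [(np.float64(343.2636407938656), np.float64(192.76047595509633)), (np.float64(361.41690417367744), np.float64(191.07320979190743))]
```

Corrected for the side camera's offset, the crown centre is x≈0.5777, which is where the tool stands. Lower until it just touches.

```bash
python3 -m pendant '[[[0,0,0.006,0,0.055],[0,0,0.012,0,0.055],[0,0,0.0145,0,0.055],[0,0,0.0145,0,0.055],[0,0,0.0145,0,0.055]]]'; for i in 1 2; do :; done; python3 -m pendant '[[[0,0,0.0005,0,0.055],[0,0,0.001,0,0.055],[0,0,0.001,0,0.055]]]'; python3 -c "from h import *;go(.5777,.0228,.1121,-77)"
```

```text
clock: 9.62
tool_pos: [0.5778, 0.0228, 0.1151]
orientation: [-180.0, -0.0, -77.0]
force: [-0.0, -0.2, -1.8]
opening: 0.0643
gripper_force: 30.0
clock: 10.0
tool_pos: [0.5777, 0.0227, 0.1141]
orientation: [-180.0, 0.0, -77.0]
force: [-0.6, 0.1, -1.1]
opening: 0.0648
gripper_force: 30.0
d [-0.0001 -0.      0.002 ] turn -0.0 | t 10.0 pos [0.5777 0.0227 0.1141] rpy [-180.      0.    -77.03] F [-0.6  0.1 -1.1] M [0.01 0.08 0.01] open 0.0648 j [ 22.  19. -22.  -0. -49.  -9.]
```

```bash
python3 -m pendant '[[[0,0,0.0005,0,0.055],[0,0,0.001,0,0.055],[0,0,0.001,0,0.055]]]'; python3 -m pendant '[[[0,0,0.0005,0,0.055],[0,0,0.0005,0,0.055]]]'; python3 -m pendant '[[[0,0,0.0005,0,0.055],[0,0,0.0005,0,0.055]]]'; python3 -c "from h import *;go(.5777,.0228,.1121,-77)"
```

```text
clock: 10.38
tool_pos: [0.5776, 0.0227, 0.113]
orientation: [180.0, -0.0, -77.0]
force: [-0.0, 0.1, -1.3]
opening: 0.0644
gripper_force: 30.0
clock: 10.62
tool_pos: [0.5777, 0.0227, 0.1125]
orientation: [180.0, -0.0, -77.0]
force: [-0.7, -0.0, -2.2]
opening: 0.0646
gripper_force: 30.0
clock: 10.88
tool_pos: [0.5777, 0.0228, 0.1124]
orientation: [-180.0, -0.0, -77.0]
force: [-1.3, 0.9, 3.4]
opening: 0.0643
gripper_force: 30.0
d [-0.      0.      0.0003] turn -0.0 | t 10.88 pos [0.5777 0.0228 0.1124] rpy [-179.98   -0.    -77.02] F [-1.3  0.9  3.4] M [0.01 0.58 0.01] open 0.0643 j [ 22.  19. -22.   0. -49.  -9.]
```

Contact is at the expected height under about 5 N. Now turn.

```bash
python3 -m pendant '[[[0,0,0,-2,0.055],[0,0,0,-4,0.055],[0,0,0,-5,0.055]]]'; python3 -m pendant '[[[0,0,0,-1.5,0.055],[0,0,0,-3,0.055]]]'; python3 -m pendant '[[[0,0,0,-1.5,0.055],[0,0,0,-3,0.055]]]'; python3 -m pendant '[[[0,0,0,-1,0.055],[0,0,0,-1.5,0.055]]]'; python3 -c "from h import *;go(.5777,.0228,.1121,-64)"
```

```text
clock: 11.25
tool_pos: [0.5779, 0.0228, 0.1121]
orientation: [-180.0, -0.0, -71.9]
force: [-0.5, 0.4, 0.3]
opening: 0.0643
gripper_force: 30.0
clock: 11.5
tool_pos: [0.5774, 0.0227, 0.1118]
orientation: [180.0, 0.0, -68.9]
force: [0.1, -0.0, -1.2]
opening: 0.0644
gripper_force: 30.0
clock: 11.75
tool_pos: [0.5775, 0.0227, 0.1119]
orientation: [180.0, 0.0, -65.9]
force: [-0.3, -0.3, -1.5]
opening: 0.0641
gripper_force: 30.0
clock: 12.0
tool_pos: [0.5776, 0.0228, 0.112]
orientation: [180.0, 0.0, -64.5]
force: [-0.3, -0.4, -1.0]
opening: 0.0646
gripper_force: 30.0
d [-0.     -0.0001 -0.0001] turn -0.5 | t 12.0 pos [0.5776 0.0228 0.112 ] rpy [180.     0.   -64.49] F [-0.3 -0.4 -1. ] M [ 0.02  0.16 -0.03] open 0.0646 j [ 22.  19. -22.  -0. -49.   4.]
```

The load vanished about 6° short of alignment, so the lugs are over the notches. Lower gently.

```bash
python3 -m pendant '[[[0,0,0.0007,0,0.055],[0,0,0.0012,0,0.055],[0,0,0.0012,0,0.055]]]'; python3 -m pendant '[[[0,0,0.0007,0,0.055],[0,0,0.0012,0,0.055],[0,0,0.0012,0,0.055]]]';  python3 -m pendant '[[[0,0,0.0005,0,0.055],[0,0,0.001,0,0.055],[0,0,0.001,0,0.055]]]'; python3 -c "from h import *;go(.5777,.0228,.1056,-64)"
```

```text
clock: 12.38
tool_pos: [0.5777, 0.0227, 0.1108]
orientation: [180.0, -0.0, -64.5]
force: [0.3, 0.7, -0.8]
opening: 0.0647
gripper_force: 30.0
clock: 12.75
tool_pos: [0.5777, 0.0227, 0.1096]
orientation: [180.0, -0.0, -64.5]
force: [-0.4, -0.5, -0.8]
opening: 0.0643
gripper_force: 30.0
clock: 13.12
tool_pos: [0.5777, 0.0228, 0.1086]
orientation: [180.0, 0.0, -64.5]
force: [-0.5, 1.2, -1.3]
opening: 0.0647
gripper_force: 30.0
d [-0.     -0.0001  0.003 ] turn -0.5 | t 13.12 pos [0.5777 0.0228 0.1086] rpy [180.     0.   -64.53] F [-0.5  1.2 -1.3] M [ 0.01  0.08 -0.01] open 0.0647 j [ 22.  19. -22.  -0. -49.   4.]
```

```bash
python3 -m pendant '[[[0,0,0.001,0,0.055],[0,0,0.0018,0,0.055],[0,0,0.0018,0,0.055]]]'; python3 -m pendant '[[[0,0,0.0004,0,0.055],[0,0,0.0007,0,0.055],[0,0,0.0007,0,0.055]]]';  python3 -m pendant '[[[0,0,0.0003,0,0.055],[0,0,0.0005,0,0.055],[0,0,0.0005,0,0.055]]]'; python3 -c "from h import *;go(.5777,.0228,.1056,-64)"
```

```text
clock: 13.5
tool_pos: [0.5776, 0.0227, 0.1068]
orientation: [180.0, 0.0, -64.5]
force: [1.0, 0.4, -1.6]
opening: 0.0645
gripper_force: 30.0
clock: 13.88
tool_pos: [0.5777, 0.0227, 0.1061]
orientation: [180.0, 0.0, -64.5]
force: [-0.9, 0.5, -2.3]
opening: 0.0644
gripper_force: 30.0
clock: 14.25
tool_pos: [0.5777, 0.0228, 0.1059]
orientation: [-180.0, -0.0, -64.5]
force: [-1.5, 0.1, 3.4]
opening: 0.0647
gripper_force: 30.0
d [-0.0001  0.      0.0003] turn -0.5 | t 14.25 pos [0.5777 0.0228 0.1059] rpy [-179.99   -0.    -64.52] F [-1.5  0.1  3.4] M [-0.02  0.52 -0.  ] open 0.0647 j [ 22.  19. -22.   0. -48.   4.]
```

The cap dropped the full 6.5 mm onto the notch floors. Release, rise, close the fingers and press lightly on the centre so all three lugs bear.

```bash
python3 -m pendant '[[[0,0,0,0,0.088],[0,0,0,0,0.088],[0,0,0,0,0.088],[0,0,0,0,0.088]]]'; python3 -m pendant '[[[0,0,-0.012,0,0.088],[0,0,-0.03,0,0.088],[0,0,-0.04,0,0.0],[0,0,-0.04,0,0],[0,0,-0.04,0,0],[0,0,-0.04,0,0],[0,0,-0.04,0,0],[0,0,-0.04,0,0]]]';  python3 -m pendant '[[[0,0,0.01,0,0],[0,0,0.019,0,0],[0,0,0.0215,0,0],[0,0,0.0215,0,0]]]'; python3 -c "from h import *;go(.5777,.0228,.1215,-64.5)"
```

```text
clock: 14.75
tool_pos: [0.5777, 0.0228, 0.1056]
orientation: [180.0, 0.0, -64.5]
force: [0.6, 0.1, -0.1]
opening: 0.0873
gripper_force: 0.0
clock: 15.75
tool_pos: [0.5776, 0.0227, 0.1454]
orientation: [180.0, 0.0, -64.5]
force: [1.0, 0.2, 0.1]
opening: 0.0333
gripper_force: 0.0
clock: 16.25
tool_pos: [0.5775, 0.0226, 0.1237]
orientation: [180.0, 0.0, -64.5]
force: [-0.1, -1.0, 0.5]
opening: 0.001
gripper_force: 0.0
d [-0.0001 -0.0002  0.0022] turn -0.0 | t 16.25 pos [0.5775 0.0226 0.1237] rpy [179.95   0.   -64.53] F [-0.1 -1.   0.5] M [0.01 0.16 0.02] open 0.001 j [ 22.  18. -21.   0. -51.   4.]
```

```bash
python3 -m pendant '[[[0,0,0.001,0,0],[0,0,0.0015,0,0],[0,0,0.0015,0,0]]]'; python3 -m pendant '[[[0,0,0.0005,0,0],[0,0,0.0005,0,0]]]'; python3 -m pendant '[[[0,0,0.0004,0,0],[0,0,0.0004,0,0]]]'
```

```text
clock: 16.62
tool_pos: [0.5777, 0.0227, 0.1228]
orientation: [-180.0, -0.0, -64.5]
force: [-0.5, 0.1, -1.0]
opening: 0.0003
gripper_force: 0.0
clock: 16.88
tool_pos: [0.5777, 0.0227, 0.1222]
orientation: [180.0, 0.0, -64.5]
force: [0.2, -0.5, -1.0]
opening: 0.0002
gripper_force: 0.0
clock: 17.12
tool_pos: [0.5777, 0.0228, 0.1218]
orientation: [-180.0, -0.0, -64.5]
force: [-0.2, 0.0, 0.2]
opening: -0.0
gripper_force: 0.0
```

```bash
python3 -m pendant '[[[0,0,0.0003,0,0],[0,0,0.0003,0,0]]]'; python3 -m pendant '[[[0,0,0.0003,0,0],[0,0,0.0003,0,0]]]'
```

```text
clock: 17.38
tool_pos: [0.5778, 0.0228, 0.1216]
orientation: [-180.0, -0.0, -64.5]
force: [-1.0, -0.0, 1.0]
opening: 0.0005
gripper_force: 0.8
clock: 17.62
tool_pos: [0.5778, 0.0228, 0.1215]
orientation: [-180.0, -0.0, -64.5]
force: [-1.0, -0.7, 3.5]
opening: 0.0002
gripper_force: 2.1
```

```bash
python3 -m pendant '[[[0,0,0.0003,0,0],[0,0,0.0003,0,0]]]'; python3 -m pendant '[[[0,0,-0.02,0,0],[0,0,-0.07,0,0],[0.04,0,-0.11,0,0],[0.09,0,-0.12,0,0],[0.15,0,-0.12,0,0],[0.21,0,-0.12,0,0],[0.26,0,-0.12,0,0],[0.27,0,-0.12,0,0]]]'; python3 -m pendant '[[[0,0,0,0,0],[0,0,0,0,0]]]'; python3 - <<'E' 2>/dev/null
from m import *
s=avg('side',4);t=avg('top',4); can=np.zeros((480,800,3),np.uint8)
can[:,:400]=cv2.resize(t['frame'][183:279,168:248,::-1],(400,480)); can[:,400:]=cv2.resize(s['frame'][178:226,325:365,::-1],(400,480),interpolation=cv2.INTER_CUBIC); cv2.imwrite('pics/f.png',can)
P=cloud(t); m=(np.hypot(P[...,0]-.579,P[...,1]-.0213)<.031)&(P[...,2]>.07); q=P[m]; A=np.c_[q[:,:2]-[.579,.0213],np.ones(len(q))]
print(len(q),np.linalg.lstsq(A,q[:,2],rcond=None)[0], np.percentile(q[:,2],[5,50,95]))
go(0,0,0)
E
```

```text
clock: 17.88
tool_pos: [0.5779, 0.0227, 0.1214]
orientation: [-180.0, -0.0, -64.5]
force: [-2.4, -0.3, 7.1]
opening: 0.0003
gripper_force: 3.2
clock: 18.88
tool_pos: [0.6941, -0.224, 0.2389]
orientation: [179.9, 0.1, -64.7]
force: [0.2, 0.4, 0.0]
opening: 0.0006
gripper_force: 0.0
clock: 19.12
tool_pos: [0.6935, -0.2199, 0.2409]
orientation: [-180.0, 0.0, -64.5]
force: [-0.1, 0.5, 0.8]
opening: 0.0003
gripper_force: 0.0
1813 [-0.96876618 -1.94275418  0.47195153] [0.09369938 0.66018722 0.68956025]
d [-0.4979  0.5313  0.2409] turn 0 | t 19.52 pos [ 0.6938 -0.2206  0.2412] rpy [-1.7998e+02 -1.0000e-02 -6.4500e+01] F [ 0.6 -1.1 -0.6] M [ 0.01  0.12 -0.02] open 0.0005 j [ -2.  26.   7.  -0. -72.  28.]
```

View pics/f.png

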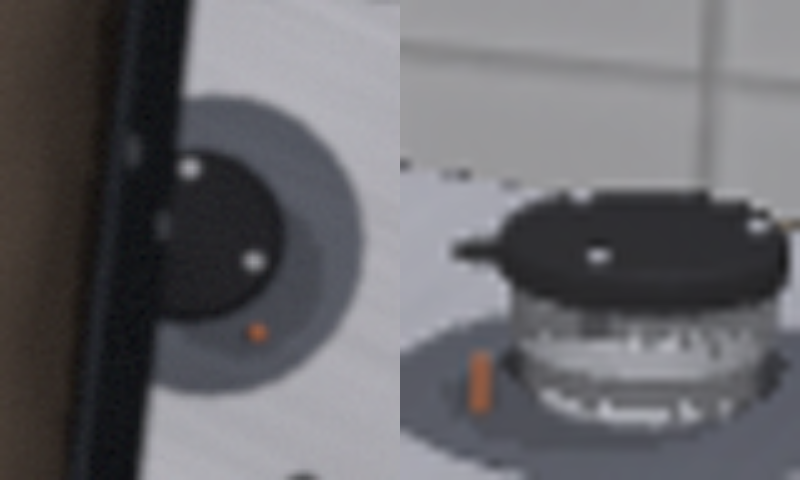

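The picture shows the cap sitting low and level on the crown, with a lug in the notch at about (600,325). I'll check the tilt by depth and that the bystanders haven't moved.

```bash
python3 - <<'E' 2>/dev/null
from m import *
for n,y in(('top',.0213),('side',.022)):
    s=avg(n,4);P=cloud(s);m=(np.hypot(P[...,0]-.578,P[...,1]-y)<.03)&(P[...,2]>.085)&(P[...,2]<.11)
    q=P[m]; d=q[:,:2]-[.578,y]; A=np.c_[d,np.ones(len(q)),(d**2).sum(1)]; print(n,len(q),np.linalg.lstsq(A,q[:,2],rcond=None)[0].round(4),np.median(q[:,2]))
f=s['frame'].astype(int);g=(f[...,1]>f[...,0]+25)&(f[...,1]>f[...,2]+8)&(P[...,2]>.08)&(P[...,2]<.12)&(P[...,1]>-.6);print('jar',np.median(P[g],0))
E
```

```text
top 529 [ 0.0024 -0.0032  0.0958 -2.238 ] 0.09487635446171885
side 189 [-0.0147  0.0119  0.0975 -2.7491] 0.09629376221372458
jar [ 0.7131141  -0.34989035  0.10556496]
```

The cap is level (slope 0.004 or less in the top view), its top is at 96–97 mm as a seated cap should be, and the jar hasn't moved. I'm handing in.

```bash
python3 -c "
from plant import job
print(job.close_job())"
```

```text
the job is handed in; nothing more can be done
None
```

The burner cap is back on the crown with its lugs dropped the full 6.5 mm into the notches, and it was pressed home with about 8 N and sits level. The highest force I read on the burner was about 8 N, the jar is where it was, the tool never went near the glass (I didn't re-measure it), and I handed the job in at about 20 s.

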